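Bolt down the filter housing cover crisscross

TASK

Close the cover of the steel filter housing with its four wing nuts, in two rounds, each in crisscross order (one nut, then the one diagonally opposite, then the other two). In the first round turn each nut clockwise only until you feel it just begin to bear on the cover, some 15 degrees past first contact and hardly further; when all four are snug, go round again and give each nut about an eighth of a turn more (45 degrees), without forcing it much beyond that. Leave the bottle, the column and the parts tray alone.

Things in the scene. Friction and masses are not known exactly. Their poses are not given: they have to be found in the camera images.
- housing: square stainless filter housing fixed to the bench, 150 x 150 mm, 62 mm high to its top face; origin at the centre of its underside, z up. Four 26 mm high edge guides, one in the middle of each side, keep the cover in place and reach 9 mm above the top face.
- cover: loose square aluminium cover plate, 140 x 140 x 12 mm, lying on the housing's top face between the edge guides (its upper face 74 mm above the bench); low round boss in the middle. Origin at the centre of its underside.
- nut1: steel wing nut at the +x +y corner (48 mm off centre along each housing axis); nut3 is diagonally opposite. Origin on its vertical axis, at the start 4 mm above the cover's upper face. Above it: round hub, 24 mm across, from 4 to 16 mm, then an upright flat wing from 15 to 49 mm, 36 mm long along the nut's x, 12 mm thick along its y, at any heading at the start. Clockwise from above tightens.
- screw1 (a joint): how far nut1 is turned clockwise since the start, rad. It sinks 3.8 mm per rad and stays where left. Its spring washer (42 mm round, 3 mm thick, under the hub) starts 1 to 4.3 mm clear of the cover: differs per nut, not to be told from its pose. Free it takes about 0.05 N m; from first contact the clamping force grows some 110 N per rad, the torque 1 to 1.5 N m per rad: grip firmly.
- nut2: steel wing nut at the +x -y corner (48 mm off centre along each housing axis); nut4 is diagonally opposite. Origin on its vertical axis, at the start 4 mm above the cover's upper face. Above it: round hub, 24 mm across, from 4 to 16 mm, then an upright flat wing from 15 to 49 mm, 36 mm long along the nut's x, 12 mm thick along its y, at any heading at the start. Clockwise from above tightens.
- screw2 (a joint): how far nut2 is turned clockwise since the start, rad. It sinks 3.8 mm per rad and stays where left. Its spring washer (42 mm round, 3 mm thick, under the hub) starts 1 to 4.3 mm clear of the cover: differs per nut, not to be told from its pose. Free it takes about 0.05 N m; from first contact the clamping force grows some 110 N per rad, the torque 1 to 1.5 N m per rad: grip firmly.
- nut3: steel wing nut at the -x -y corner (48 mm off centre along each housing axis); nut1 is diagonally opposite. Origin on its vertical axis, at the start 4 mm above the cover's upper face. Above it: round hub, 24 mm across, from 4 to 16 mm, then an upright flat wing from 15 to 49 mm, 36 mm long along the nut's x, 12 mm thick along its y, at any heading at the start. Clockwise from above tightens.
- screw3 (a joint): how far nut3 is turned clockwise since the start, rad. It sinks 3.8 mm per rad and stays where left. Its spring washer (42 mm round, 3 mm thick, under the hub) starts 1 to 4.3 mm clear of the cover: differs per nut, not to be told from its pose. Free it takes about 0.05 N m; from first contact the clamping force grows some 110 N per rad, the torque 1 to 1.5 N m per rad: grip firmly.
- nut4: steel wing nut at the -x +y corner (48 mm off centre along each housing axis); nut2 is diagonally opposite. Origin on its vertical axis, at the start 4 mm above the cover's upper face. Above it: round hub, 24 mm across, from 4 to 16 mm, then an upright flat wing from 15 to 49 mm, 36 mm long along the nut's x, 12 mm thick along its y, at any heading at the start. Clockwise from above tightens.
- screw4 (a joint): how far nut4 is turned clockwise since the start, rad. It sinks 3.8 mm per rad and stays where left. Its spring washer (42 mm round, 3 mm thick, under the hub) starts 1 to 4.3 mm clear of the cover: differs per nut, not to be told from its pose. Free it takes about 0.05 N m; from first contact the clamping force grows some 110 N per rad, the torque 1 to 1.5 N m per rad: grip firmly.
- bottle: amber bottle, 70 mm across, 160 mm high, bystander; origin under its centre
- column: steel chromatography column lying on the bench, 182 mm long along its x, 26 mm wide, bystander; origin under its middle
- tray: small clear parts tray, 90 x 140 x 35 mm, bystander; origin under its centre
Not all that is in view belongs to the job. Of the things shaped like the housing, the stainless one is meant. Several things have the shape of the cover; the one meant has the colours described above.

How it is judged:
By the outcome, as a careful person would: the job done as asked, in the order asked, and still so for the second after the job is handed in, with the robot touching nothing.
It also fails if it takes over 72 s, if anything falls off the work surface, if the arm or the gripper's body presses on something with over 40 N, if the wrist force passes 120 N, or if a joint passes its speed limit or range.

ROBOT

A 7-joint arm with a two-finger parallel gripper is mounted at the origin on the work surface. World frame = base frame: x ahead of the robot, y to its left, z up, the work surface at z = 0. Lengths are in mm, angles in rad, forces in N, time in s.
With the tool pointing down it reaches from about 400 to 925 mm from the base axis. Payload 5.6 kg.
Tool frame: the origin (TCP) lies on the centre line of the jaws, within the pads' length; the fingertips stand 25 mm ahead of it and the grasp point (between the pads) lies 6 mm ahead of it; z points along the fingers, y is the line along which they close (so a half turn about z gives the same grasp; the last joint's range is limited). The gripper opens to 85 mm and grips with 20 to 120 N. Pads are 22 mm wide; open, the fingers measure 114 mm over their backs; the gripper's body (76 mm by 85 mm) begins 54 mm behind the grasp point. The pads swing forward as they close: fully open they stand 13 mm farther back than shut.
Start: joints at [1.101, 0.468, -0.012, 1.603, 0.006, 1.071, -0.056], TCP at [269.036, -591.715, 256.29] pointing down, gripper open.
Joint ranges: [-2.53, 2.53], [-0.31, 2.02], [-1.57, 1.55], [0.28, 2.44], [-1.29, 4.43], [0.15, 1.84], [-2.92, 2.92]. Speed limits (rad/s): [2.57, 2.57, 3.14, 3.14, 3.14, 3.14, 3.14].

INTERFACE

Orientations are given as a unit quaternion [w, x, y, z].
In Python, from station import arm gives the robot as it stands.
- The arm moves only by the shell command python3 -m pendant 'ROWS'. ROWS is a JSON object of lists of equal length, an entry for each row: "linear": the shift along the world's x, y, z in m, a list of three; "delta_rot": the turn, a rotation vector about the world's x, y, z in degrees, a list of three; "hand": the opening, from 0 (shut) to 1 (fully open). A call has 1 to 10 rows; each row is the pose to reach, as a shift and turn from the pose commanded when the call began; what a row does not reach only later rows make up. A row lasts 1/8 s, in which the tool goes at most 62.5 mm and 10.7 degrees, less where a joint would pass 70% of its speed; a pose out of reach is approached as far as the arm can. A call with a gripper value outside its range is refused whole. The fingers move at their own pace and stop on an object; the grip force is fixed at half the most. Time passes only in rows, so rows that repeat a pose let the fingers close. It gives the time, the measured TCP pose, the force, the opening and the grip force at its end, in the units of the state.
- arm.observe(): the state, without advancing time (a new reading comes with each control period).
- arm.get_image(name): name is "scene" or "top"; returns (picture, depth): 384x512x3 uint8, red, green, blue; 384x512 float32, mm along the optical axis (not along the pixel's ray), 0 where there is no reading.
- arm.camera_params(name): a dict with "mtx" (3x3 intrinsics, pixels), "distortion" ([k1, k2, p1, p2, k3] as OpenCV has them; the pictures are not rectified), "R" (3x3) and "t" (3): a world point X has camera coordinates R X + t. Camera axes: x right, y down, z forward; pixel columns grow to the right and rows downward; lengths in mm; the calibration is good to about 2 mm. A picture is of the moment at which its call begins. camera_params takes no time and is no camera call.
- arm.job_done(): hands the job in; it is judged then, once.
The state is a dict: "t": time; "joint_positions": joint angles; "joint_velocities": joint speeds; "joint_torque": joint torques, N m; "ee_pos": TCP position; "ee_rot": TCP orientation; "contact_force": force on the tool from outside, world axes, zero at the start; "torque": the same for the moment, N m; "width": finger opening in mm; "grip_force": force on a finger pad.
Only numpy, scipy, OpenCV 4.12 (cv2) and the standard library are available. Lean on these libraries where they do the work, as an engineer would, in place of code of your own. Each camera call takes 0.05 s, during which the arm holds its last target. There are 200 camera calls.

## Working session

There is one attempt and no reset: what is moved stays moved. The work goes in short steps, Python scripts to look and compute and a shell command to move; the robot and the scene stay as the last step left them, time stands still between calls to the robot, and variables do not carry over. Pictures are saved under pics/ and viewed, at most 10 in all, crops included, and the job is handed in when it is done.

```bash
ls; mkdir -p pics
python3 - <<'E'
from station import arm
import cv2,numpy as np
o=arm.observe();print({k:np.round(v,3).tolist() for k,v in o.items()})
for n in("scene","top"):
    p,d=arm.get_image(n);cv2.imwrite(f"pics/{n}0.png",p[:,:,::-1]);np.save(f"pics/{n}0.npy",d)
    c=arm.camera_params(n);print(n,{k:np.round(v,3).tolist() for k,v in c.items()})
E
```

```text
pics
{'t': 0.0, 'joint_positions': [1.101, 0.468, -0.012, 1.604, 0.006, 1.071, -0.056], 'joint_velocities': [0.0, -0.001, 0.001, 0.0, -0.001, 0.0, -0.001], 'joint_torque': [-0.0, -53.238, 0.022, -25.13, 0.011, 0.008, -0.0], 'ee_pos': [268.803, -591.239, 255.31], 'ee_rot': [-0.001, 0.977, 0.212, -0.0], 'contact_force': [0.668, 0.52, 0.306], 'torque': [0.014, 0.051, -0.006], 'grip_force': 0.0, 'width': 85.289}
scene {'mtx': [[372.56, 0.0, 257.018], [0.0, 372.56, 183.13], [0.0, 0.0, 1.0]], 'distortion': [-0.114, 0.0, 0.0, 0.0, 0.0], 'R': [[0.372, 0.928, 0.008], [0.718, -0.283, -0.636], [-0.588, 0.242, -0.772]], 't': [-211.342, -392.85, 1313.734]}
top {'mtx': [[415.232, 0.0, 258.495], [0.0, 415.232, 194.034], [0.0, 0.0, 1.0]], 'distortion': [-0.036, 0.0, 0.0, 0.0, 0.0], 'R': [[0.026, -0.999, -0.024], [-0.987, -0.021, -0.162], [0.161, 0.028, -0.987]], 't': [-14.263, 584.692, 1175.329]}
```

View pics/top0.png

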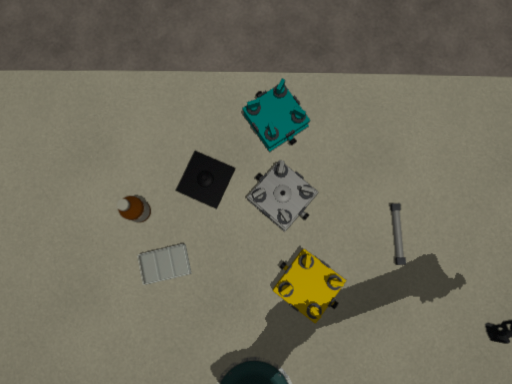

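View pics/scene0.png

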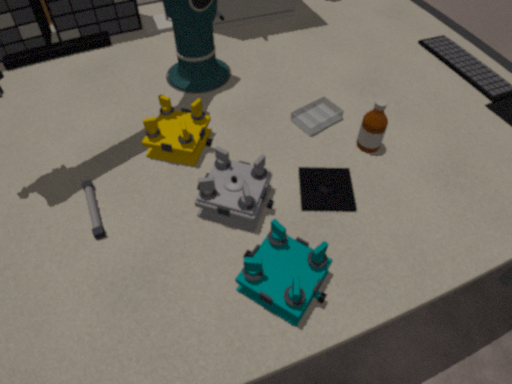

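The top view shows the stainless housing at about (282,195), with wings near (280,168), (306,191), (285,215) and (256,195). The teal and yellow ones are decoys. I'll measure the wings from depth next.

```bash
cat > h.py <<'E'
from station import arm
import cv2,numpy as np
def cloud(n,d):
    c=arm.camera_params(n);K=np.array(c["mtx"]);R=np.array(c["R"]);t=np.array(c["t"]);D=np.array(c["distortion"])
    h,w=d.shape;v,u=np.mgrid[:h,:w]
    q=cv2.undistortPoints(np.stack([u,v],-1).reshape(-1,1,2).astype(float),K,D).reshape(h,w,2)
    P=np.dstack([q,np.ones((h,w))])*d[...,None]
    return (P-t)@R
E
python3 - <<'E'
from h import *
for n,box in(("top",(230,150,335,240)),("scene",(185,140,285,235))):
    d=np.load(f"pics/{n}0.npy");P=cloud(n,d)
    im=cv2.imread(f"pics/{n}0.png");hsv=cv2.cvtColor(im,cv2.COLOR_BGR2HSV)
    a,b,c,e=box;m=np.zeros(d.shape,bool);m[b:e,a:c]=1
    m&=(hsv[...,1]<70)&(d>0)
    # cover plane level
    s=m&(P[...,2]>66)&(P[...,2]<82);print(n,"cover z",np.median(P[s][:,2]),s.sum())
    r=cv2.minAreaRect(P[s][:,:2].astype(np.float32));print(r)
    w=m&(P[...,2]>100)
    k,l=cv2.connectedComponents(w.astype(np.uint8))
    for i in range(1,k):
        q=P[l==i]
        if len(q)<12: continue
        r=cv2.minAreaRect(q[:,:2].astype(np.float32))
        ev,V=np.linalg.eigh(np.cov(q[:,:2].T));ax=V[:,1]
        print(len(q),"c",np.round(r[0],1),"sz",np.round(r[1],1),"mean",q.mean(0).round(1),"zmax",q[:,2].max().round(1),"head",np.degrees(np.arctan2(ax[1],ax[0])).round(1)%180,"sd",np.sqrt(ev).round(1))
    x=cv2.resize(im[b:e,a:c],None,fx=5.5,fy=5.5,interpolation=cv2.INTER_CUBIC);cv2.imwrite(f"pics/{n}c.png",x)
E
```

```text
top cover z 74.45816136073717 1915
((582.6245727539062, -69.35546875), (153.88790893554688, 155.7509765625), 46.97029113769531)
65 c [649.9 -63.4] sz [11.9 36.8] mean [648.  -62.9 124.1] zmax 132.6 head 169.2 sd [ 3.6 11.5]
77 c [ 588.5 -136.7] sz [35.1 12.3] mean [ 587.5 -136.3  123. ] zmax 132.2 head 78.2 sd [ 3.9 10.2]
73 c [575.9  -2.2] sz [12.3 35.7] mean [574.8  -2.5 122.7] zmax 130.4 head 125.9 sd [ 3.8 10.4]
67 c [514.9 -75.9] sz [36.  11.8] mean [514.  -75.5 123.9] zmax 130.0 head 34.19999999999999 sd [ 3.8 10.9]
scene cover z 73.885479791727 2203
((571.66455078125, -79.9671630859375), (331.2770690917969, 166.10821533203125), 36.87627410888672)
152 c [519.4 -73.6] sz [38.1 14.2] mean [522.8 -74.7 117.2] zmax 127.8 head 37.400000000000006 sd [ 3.4 11.4]
142 c [580.9  -0. ] sz [13.4 37.8] mean [584.3  -1.3 118. ] zmax 129.3 head 119.0 sd [ 3.7 11.2]
179 c [ 594.2 -135.1] sz [36.  14.6] mean [ 596.4 -135.8  117.9] zmax 128.0 head 76.9 sd [ 3.4 10.4]
120 c [655.6 -61.1] sz [12.  35.7] mean [659.5 -62.7 120.7] zmax 129.5 head 171.9 sd [ 3.7 11.6]
```

View pics/topc.png

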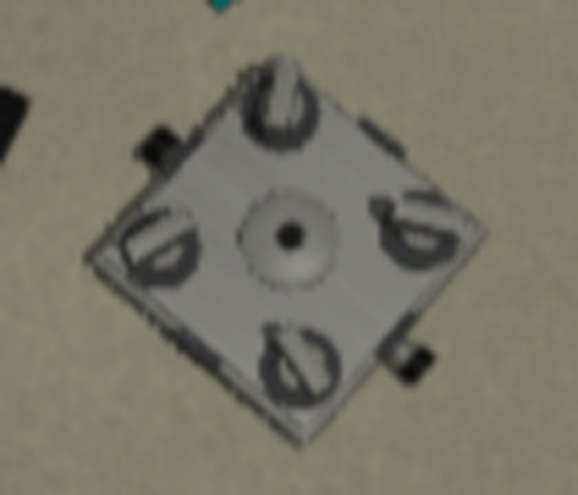

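View pics/scenec.png

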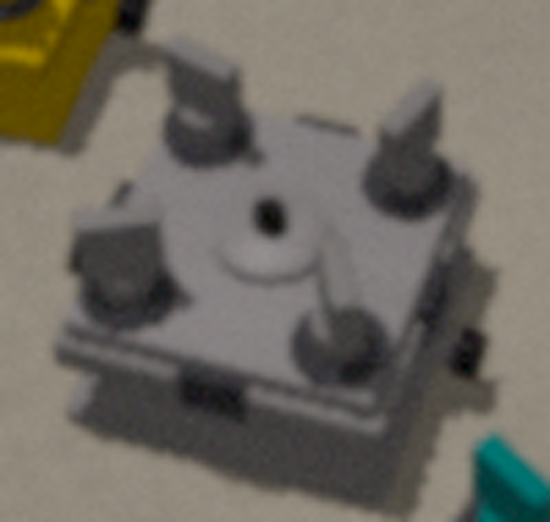

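```bash
cat > st.py <<'E'
from h import *
from scipy.spatial.transform import Rotation as Ro
import sys
o=arm.observe();q=o["ee_rot"];x=Ro.from_quat([q[1],q[2],q[3],q[0]]).as_matrix()
hd=np.degrees(np.arctan2(x[1,0],x[0,0]))
print("t %.2f"%o["t"],"pos",np.round(o["ee_pos"],1),"head %.1f"%hd,"tilt",np.round(x[:2,2],3),"F",np.round(o["contact_force"],1),"M",np.round(o["torque"],2),"w %.1f g %.1f"%(o["width"],o["grip_force"]),"j7 %.2f"%o["joint_positions"][6])
lim=float(sys.argv[1]) if len(sys.argv)>1 else 99
sys.exit(abs(o["torque"][2])>lim)
E
python3 -m pendant '{"linear":[[0.322,0.456,-0.076],[0.322,0.456,-0.076],[0.322,0.456,-0.076],[0.322,0.456,-0.076],[0.322,0.456,-0.076],[0.322,0.456,-0.076],[0.322,0.456,-0.076],[0.322,0.456,-0.076],[0.322,0.456,-0.076],[0.322,0.456,-0.076]],"delta_rot":[[0,0,53],[0,0,53],[0,0,53],[0,0,53],[0,0,53],[0,0,53],[0,0,53],[0,0,53],[0,0,53],[0,0,53]],"hand":[0.5,0.5,0.5,0.5,0.5,0.5,0.5,0.5,0.5,0.5]}'; python3 st.py
```

```text
t: 1.35
ee_pos: [592.9, -128.7, 179.3]
ee_rot: [-0.002, 0.777, 0.629, 0.001]
contact_force: [0.2, -0.6, 0.6]
width: 42.7
grip_force: 0.0
t 1.35 pos [ 592.9 -128.7  179.3] head 78.0 tilt [-0.     0.004] F [ 0.2 -0.6  0.6] M [-0.03  0.05 -0.02] w 42.7 g 0.0 j7 -0.22False
```

```bash
sed -i 's/sys.exit(\(.*\))$/sys.exit(int(\1))/' st.py
python3 -m pendant '{"linear":[[0,0,0],[0,0,0]],"delta_rot":[[0,0,0],[0,0,0]],"hand":[0.5,0.5]}' >/dev/null; python3 st.py
python3 - <<'E'
from h import *
p,d=arm.get_image("scene");cv2.imwrite("pics/s1.png",cv2.resize(p[80:240,150:320,::-1],None,fx=3.5,fy=3.5,interpolation=cv2.INTER_CUBIC))
E
```

```text
t 1.60 pos [ 590.2 -137.9  180.2] head 77.3 tilt [-0.001 -0.001] F [0.1 0.1 0.8] M [-0.03 -0.01 -0.  ] w 42.9 g 0.0 j7 -0.22
```

View pics/s1.png

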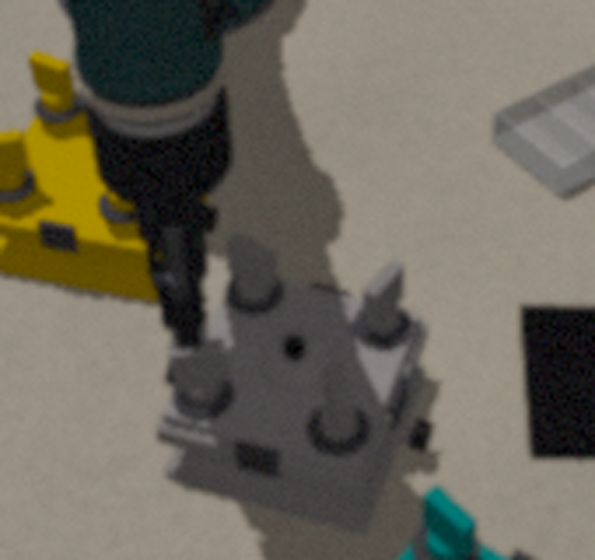

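The gripper tips at crop (188,340) are right above the left-front nut's wing at (200,370). Next I'll descend and grip.

```bash
python3 -m pendant '{"linear":[[0.001,0.001,-0.057],[0.001,0.001,-0.057],[0.001,0.001,-0.057]],"delta_rot":[[0,0,0],[0,0,0],[0,0,0]],"hand":[0.5,0.5,0.5]}' >/dev/null; python3 st.py
python3 -m pendant '{"linear":[[0,0,0],[0,0,0],[0,0,0],[0,0,0]],"delta_rot":[[0,0,0],[0,0,0],[0,0,0],[0,0,0]],"hand":[0,0,0,0]}' >/dev/null; python3 st.py
python3 -m pendant '{"linear":[[0,0,0],[0,0,0]],"delta_rot":[[0,0,0],[0,0,0]],"hand":[0,0]}' >/dev/null; python3 st.py
```

```text
t 2.02 pos [ 592.5 -135.5  124.6] head 77.4 tilt [ 0.001 -0.   ] F [ 0.4 -1.   0.2] M [ 0.04 -0.01 -0.08] w 42.7 g 0.0 j7 -0.25
t 2.52 pos [ 591.2 -134.6  125.2] head 77.4 tilt [-0.002 -0.001] F [-7.5  1.2  9. ] M [ 0.24  1.39 -0.03] w 10.8 g 58.9 j7 -0.25
t 2.77 pos [ 591.2 -134.6  125.2] head 77.4 tilt [-0.002 -0.001] F [-6.9  0.7  9.9] M [ 0.18  1.43 -0.11] w 11.1 g 58.9 j7 -0.25
```

```bash
python3 -m pendant '{"linear":[[-0.001,0,0.002],[-0.001,0,0.0015],[-0.001,0,0.0015]],"delta_rot":[[0,0,-6],[0,0,-11],[0,0,-11]],"hand":[0,0,0]}' >/dev/null; python3 st.py 0.25 &&
python3 -m pendant '{"linear":[[0,0,-0.0003],[0,0,-0.0003]],"delta_rot":[[0,0,-4],[0,0,-4]],"hand":[0,0]}' >/dev/null && python3 st.py 0.25 &&
python3 -m pendant '{"linear":[[0,0,-0.0003],[0,0,-0.0003]],"delta_rot":[[0,0,-4],[0,0,-4]],"hand":[0,0]}' >/dev/null && python3 st.py 0.25 &&
python3 -m pendant '{"linear":[[0,0,-0.0003],[0,0,-0.0003]],"delta_rot":[[0,0,-4],[0,0,-4]],"hand":[0,0]}' >/dev/null && python3 st.py 0.25 &&
python3 -m pendant '{"linear":[[0,0,-0.0003],[0,0,-0.0003]],"delta_rot":[[0,0,-4],[0,0,-4]],"hand":[0,0]}' >/dev/null && python3 st.py 0.25 &&
python3 -m pendant '{"linear":[[0,0,-0.0003],[0,0,-0.0003]],"delta_rot":[[0,0,-4],[0,0,-4]],"hand":[0,0]}' >/dev/null && python3 st.py 0.25
```

```text
t 3.15 pos [ 591.1 -134.7  124.9] head 66.5 tilt [ 0. -0.] F [ 1.2 -0.7 -6.5] M [-0.11 -0.45  0.01] w 10.7 g 60.1 j7 -0.41
t 3.40 pos [ 591.2 -134.7  124.6] head 62.6 tilt [ 0. -0.] F [ 1.5 -0.6 -5.9] M [-0.07 -0.37 -0.08] w 11.0 g 60.2 j7 -0.47
t 3.65 pos [ 591.3 -134.8  124.3] head 58.6 tilt [ 0.001 -0.   ] F [ 1.3  0.6 -5.4] M [-0.15 -0.47 -0.02] w 10.6 g 60.2 j7 -0.53
t 3.90 pos [ 591.3 -134.8  124.1] head 54.6 tilt [ 0.001 -0.   ] F [ 2.5 -0.2 -5.6] M [-0.19 -0.56 -0.07] w 10.7 g 60.2 j7 -0.59
t 4.15 pos [ 591.3 -134.9  123.8] head 50.6 tilt [ 0.001 -0.   ] F [ 2.1 -0.6 -4.9] M [-0.33 -0.61 -0.11] w 10.8 g 60.3 j7 -0.65
t 4.40 pos [ 591.4 -134.9  123.6] head 46.6 tilt [ 0.001 -0.001] F [ 2.2 -1.3 -3.8] M [-0.4  -0.64 -0.02] w 10.8 g 60.5 j7 -0.71
```

```bash
python3 -m pendant '{"linear":[[0,0,-0.0003],[0,0,-0.0003]],"delta_rot":[[0,0,-4],[0,0,-4]],"hand":[0,0]}' >/dev/null; python3 st.py 0.2 &&
python3 -m pendant '{"linear":[[0,0,-0.0003],[0,0,-0.0003]],"delta_rot":[[0,0,-4],[0,0,-4]],"hand":[0,0]}' >/dev/null && python3 st.py 0.2 &&
python3 -m pendant '{"linear":[[0,0,-0.0003],[0,0,-0.0003]],"delta_rot":[[0,0,-4],[0,0,-4]],"hand":[0,0]}' >/dev/null && python3 st.py 0.2 &&
python3 -m pendant '{"linear":[[0,0,-0.0003],[0,0,-0.0003]],"delta_rot":[[0,0,-4],[0,0,-4]],"hand":[0,0]}' >/dev/null && python3 st.py 0.2 &&
python3 -m pendant '{"linear":[[0,0,-0.0003],[0,0,-0.0003]],"delta_rot":[[0,0,-4],[0,0,-4]],"hand":[0,0]}' >/dev/null && python3 st.py 0.2 &&
python3 -m pendant '{"linear":[[0,0,-0.0003],[0,0,-0.0003]],"delta_rot":[[0,0,-4],[0,0,-4]],"hand":[0,0]}' >/dev/null && python3 st.py 0.2
```

```text
t 4.65 pos [ 591.5 -135.   123.5] head 42.6 tilt [ 0.001 -0.001] F [ 2.3 -1.1 -2.2] M [-0.45 -0.53  0.09] w 11.0 g 60.7 j7 -0.77
t 4.90 pos [ 591.5 -135.1  123.3] head 38.6 tilt [ 0.001 -0.001] F [ 1.6 -1.6  0.1] M [-0.57 -0.41  0.14] w 10.8 g 61.1 j7 -0.83
t 5.15 pos [ 591.5 -135.1  123.2] head 34.6 tilt [ 0.001 -0.001] F [ 1.  -2.   2.4] M [-0.61 -0.32  0.26] w 10.6 g 61.5 j7 -0.88
```

```bash
python3 -m pendant '{"linear":[[0,0,-0.0001],[0,0,-0.0001]],"delta_rot":[[0,0,-1.5],[0,0,-1.5]],"hand":[0,0]}' >/dev/null; python3 st.py
python3 -m pendant '{"linear":[[0,0,0],[0,0,0],[0,0,0.057],[0,0,0.057]],"delta_rot":[[0,0,0],[0,0,0],[0,0,0],[0,0,0]],"hand":[0.45,0.45,0.45,0.45]}' >/dev/null; python3 st.py
python3 -m pendant '{"linear":[[-0.013,0.134,0],[-0.013,0.134,0],[-0.013,0.134,0],[-0.013,0.134,0],[-0.013,0.134,0],[-0.013,0.134,0],[-0.013,0.134,0],[-0.013,0.134,0],[-0.013,0.134,0],[-0.013,0.134,0]],"delta_rot":[[0,0,89],[0,0,89],[0,0,89],[0,0,89],[0,0,89],[0,0,89],[0,0,89],[0,0,89],[0,0,89],[0,0,89]],"hand":[0.45,0.45,0.45,0.45,0.45,0.45,0.45,0.45,0.45,0.45]}' >/dev/null; python3 st.py
```

```text
t 5.40 pos [ 591.6 -135.1  123.1] head 33.0 tilt [ 0.001 -0.001] F [ 0.7 -2.7  6.5] M [-0.68 -0.31  0.34] w 10.8 g 62.0 j7 -0.91
t 5.90 pos [ 593.4 -134.5  183.1] head 33.0 tilt [ 0.007 -0.001] F [ 0.1 -0.4  0.4] M [-0.04 -0.04  0.02] w 38.2 g 0.0 j7 -0.90
t 7.15 pos [577.3  -0.6 178.4] head 121.9 tilt [-0.002  0.001] F [0.2 0.4 0.5] M [ 0.01  0.03 -0.04] w 38.5 g 0.0 j7 0.24
```

```bash
python3 -m pendant '{"linear":[[0.001,0,-0.053],[0.001,0,-0.053],[0.001,0,-0.053]],"delta_rot":[[0,0,0],[0,0,0],[0,0,0]],"hand":[0.45,0.45,0.45]}' >/dev/null; python3 st.py
python3 -m pendant '{"linear":[[0,0,0],[0,0,0],[0,0,0],[0,0,0]],"delta_rot":[[0,0,0],[0,0,0],[0,0,0],[0,0,0]],"hand":[0,0,0,0]}' >/dev/null; python3 st.py
```

```text
t 7.53 pos [ 5.794e+02 -2.000e-01  1.272e+02] head 122.0 tilt [0. 0.] F [-0.1 -0.2  0.3] M [0.03 0.   0.01] w 38.5 g 0.0 j7 0.20
t 8.03 pos [578.4  -1.4 128.1] head 121.9 tilt [-0.001 -0.002] F [-5.5 -1.3  7. ] M [-0.37  1.21  0.06] w 10.9 g 59.0 j7 0.20
```

```bash
python3 -m pendant '{"linear":[[-0.001,0,-0.000],[-0.001,0,-0.0005],[-0.001,0,-0.0005]],"delta_rot":[[0,0,-6],[0,0,-11],[0,0,-11]],"hand":[0,0,0]}' >/dev/null; python3 st.py 0.3 &&
python3 -m pendant '{"linear":[[0,0,-0.0003],[0,0,-0.0003]],"delta_rot":[[0,0,-4],[0,0,-4]],"hand":[0,0]}' >/dev/null && python3 st.py 0.3 &&
python3 -m pendant '{"linear":[[0,0,-0.0003],[0,0,-0.0003]],"delta_rot":[[0,0,-4],[0,0,-4]],"hand":[0,0]}' >/dev/null && python3 st.py 0.3 &&
python3 -m pendant '{"linear":[[0,0,-0.0003],[0,0,-0.0003]],"delta_rot":[[0,0,-4],[0,0,-4]],"hand":[0,0]}' >/dev/null && python3 st.py 0.22 &&
python3 -m pendant '{"linear":[[0,0,-0.0003],[0,0,-0.0003]],"delta_rot":[[0,0,-4],[0,0,-4]],"hand":[0,0]}' >/dev/null && python3 st.py 0.22 &&
python3 -m pendant '{"linear":[[0,0,-0.0003],[0,0,-0.0003]],"delta_rot":[[0,0,-4],[0,0,-4]],"hand":[0,0]}' >/dev/null && python3 st.py 0.22 &&
python3 -m pendant '{"linear":[[0,0,-0.0003],[0,0,-0.0003]],"delta_rot":[[0,0,-4],[0,0,-4]],"hand":[0,0]}' >/dev/null && python3 st.py 0.22 &&
python3 -m pendant '{"linear":[[0,0,-0.0003],[0,0,-0.0003]],"delta_rot":[[0,0,-4],[0,0,-4]],"hand":[0,0]}' >/dev/null && python3 st.py 0.22
```

```text
t 8.40 pos [578.2  -1.5 127.4] head 110.9 tilt [ 0.001 -0.002] F [-3.3 -3.1  6.5] M [-0.5   0.81 -0.15] w 10.8 g 59.2 j7 0.03
t 8.65 pos [578.1  -1.5 127.1] head 107.0 tilt [ 0.001 -0.002] F [-4.1 -2.2  7.5] M [-0.52  0.81 -0.04] w 10.8 g 59.3 j7 -0.02
t 8.90 pos [578.   -1.6 126.8] head 103.0 tilt [ 0.    -0.002] F [-4.4 -2.4  8.1] M [-0.53  0.88 -0.05] w 11.1 g 59.3 j7 -0.08
t 9.15 pos [578.   -1.6 126.6] head 99.0 tilt [ 0.    -0.002] F [-4.4 -3.1  8.6] M [-0.53  0.93 -0.12] w 10.8 g 59.5 j7 -0.14
t 9.40 pos [577.9  -1.6 126.4] head 95.0 tilt [ 0.    -0.002] F [-5.7 -2.6 10.1] M [-0.52  1.15 -0.07] w 10.8 g 59.6 j7 -0.20
t 9.65 pos [577.9  -1.6 126.3] head 91.0 tilt [ 0.    -0.002] F [-5.3 -2.3 11.6] M [-0.61  1.26  0.04] w 10.7 g 59.8 j7 -0.26
t 9.90 pos [577.8  -1.6 126.2] head 87.0 tilt [-0.    -0.002] F [-6.2 -3.1 12.5] M [-0.66  1.34  0.13] w 11.2 g 60.0 j7 -0.32
t 10.15 pos [577.7  -1.6 126. ] head 83.0 tilt [-0.    -0.002] F [-6.5 -2.9 13.5] M [-0.69  1.54  0.19] w 10.6 g 60.3 j7 -0.38
```

```bash
python3 -m pendant '{"linear":[[0,0,-0.0001],[0,0,-0.0001]],"delta_rot":[[0,0,-1.5],[0,0,-1.5]],"hand":[0,0]}' >/dev/null; python3 st.py
python3 -m pendant '{"linear":[[0,0,0],[0,0,0],[0,0,0.057],[0,0,0.057]],"delta_rot":[[0,0,0],[0,0,0],[0,0,0],[0,0,0]],"hand":[0.45,0.45,0.45,0.45]}' >/dev/null; python3 st.py
python3 -m pendant '{"linear":[[0.0745,-0.061,0],[0.0745,-0.061,0],[0.0745,-0.061,0],[0.0745,-0.061,0],[0.0745,-0.061,0],[0.0745,-0.061,0],[0.0745,-0.061,0],[0.0745,-0.061,0],[0.0745,-0.061,0],[0.0745,-0.061,0]],"delta_rot":[[0,0,89],[0,0,89],[0,0,89],[0,0,89],[0,0,89],[0,0,89],[0,0,89],[0,0,89],[0,0,89],[0,0,89]],"hand":[0.45,0.45,0.45,0.45,0.45,0.45,0.45,0.45,0.45,0.45]}' >/dev/null; python3 st.py
```

```text
t 10.40 pos [577.7  -1.6 126. ] head 81.6 tilt [-0.    -0.002] F [-7.2 -3.1 13.8] M [-0.68  1.55  0.4 ] w 11.0 g 60.4 j7 -0.40
t 10.90 pos [ 5.811e+02 -1.000e-01  1.847e+02] head 81.5 tilt [0.009 0.   ] F [-0.2  0.4  0.3] M [ 0.02 -0.04  0.01] w 38.5 g 0.0 j7 -0.37
t 12.15 pos [652.3 -61.7 179.8] head 170.4 tilt [-0.001  0.001] F [-0.5 -0.1 -0.4] M [-0.01  0.01 -0.03] w 38.3 g 0.0 j7 1.10
```

```bash
python3 -m pendant '{"linear":[[0,0,-0.054],[0,0,-0.054],[0,0,-0.054]],"delta_rot":[[0,0,0],[0,0,0],[0,0,0]],"hand":[0.45,0.45,0.45]}' >/dev/null; python3 st.py
python3 -m pendant '{"linear":[[0,0,0],[0,0,0],[0,0,0],[0,0,0]],"delta_rot":[[0,0,0],[0,0,0],[0,0,0],[0,0,0]],"hand":[0,0,0,0]}' >/dev/null; python3 st.py
```

```text
t 12.53 pos [653.2 -61.3 127.7] head 170.4 tilt [0.001 0.001] F [-0.9 -0.3  0.3] M [-0.    0.04  0.02] w 38.6 g 0.0 j7 1.06
t 13.03 pos [653.6 -62.  128.7] head 170.4 tilt [ 0.003 -0.001] F [-1.3 -1.   6.8] M [-0.15  0.27 -0.04] w 10.9 g 59.9 j7 1.06
```

```bash
python3 -m pendant '{"linear":[[0,0,0.0005],[0,0,0],[0,0,0]],"delta_rot":[[0,0,-6],[0,0,-11],[0,0,-11]],"hand":[0,0,0]}' >/dev/null; python3 st.py 0.3 &&
python3 -m pendant '{"linear":[[0,0,-0.0003],[0,0,-0.0003]],"delta_rot":[[0,0,-4],[0,0,-4]],"hand":[0,0]}' >/dev/null && python3 st.py 0.3 &&
python3 -m pendant '{"linear":[[0,0,-0.0003],[0,0,-0.0003]],"delta_rot":[[0,0,-4],[0,0,-4]],"hand":[0,0]}' >/dev/null && python3 st.py 0.3 &&
python3 -m pendant '{"linear":[[0,0,-0.0003],[0,0,-0.0003]],"delta_rot":[[0,0,-4],[0,0,-4]],"hand":[0,0]}' >/dev/null && python3 st.py 0.2 &&
python3 -m pendant '{"linear":[[0,0,-0.0003],[0,0,-0.0003]],"delta_rot":[[0,0,-4],[0,0,-4]],"hand":[0,0]}' >/dev/null && python3 st.py 0.2 &&
python3 -m pendant '{"linear":[[0,0,-0.0003],[0,0,-0.0003]],"delta_rot":[[0,0,-4],[0,0,-4]],"hand":[0,0]}' >/dev/null && python3 st.py 0.2 &&
python3 -m pendant '{"linear":[[0,0,-0.0003],[0,0,-0.0003]],"delta_rot":[[0,0,-4],[0,0,-4]],"hand":[0,0]}' >/dev/null && python3 st.py 0.2 &&
python3 -m pendant '{"linear":[[0,0,-0.0003],[0,0,-0.0003]],"delta_rot":[[0,0,-4],[0,0,-4]],"hand":[0,0]}' >/dev/null && python3 st.py 0.2 &&
python3 -m pendant '{"linear":[[0,0,-0.0003],[0,0,-0.0003]],"delta_rot":[[0,0,-4],[0,0,-4]],"hand":[0,0]}' >/dev/null && python3 st.py 0.2 &&
python3 -m pendant '{"linear":[[0,0,-0.0003],[0,0,-0.0003]],"delta_rot":[[0,0,-4],[0,0,-4]],"hand":[0,0]}' >/dev/null && python3 st.py 0.2
```

```text
t 13.40 pos [653.5 -62.4 128. ] head 159.5 tilt [ 0.003 -0.001] F [ 0.9 -1.6  4.9] M [-0.43 -0.11 -0.05] w 10.8 g 59.7 j7 0.90
t 13.65 pos [653.4 -62.5 127.7] head 155.5 tilt [ 0.002 -0.001] F [ 0.  -1.4  5.9] M [-0.46  0.01 -0.06] w 10.9 g 59.9 j7 0.84
t 13.90 pos [653.4 -62.6 127.5] head 151.5 tilt [ 0.002 -0.001] F [-1.1 -1.6  5.5] M [-0.57  0.11 -0.14] w 10.9 g 60.0 j7 0.78
t 14.15 pos [653.4 -62.7 127.2] head 147.5 tilt [ 0.002 -0.002] F [-1.8 -2.2  5.2] M [-0.57  0.15 -0.07] w 10.7 g 60.0 j7 0.72
t 14.40 pos [653.3 -62.8 126.9] head 143.5 tilt [ 0.002 -0.002] F [-1.8 -2.3  6.2] M [-0.59  0.19 -0.07] w 11.1 g 60.1 j7 0.66
t 14.65 pos [653.2 -63.  126.6] head 139.5 tilt [ 0.002 -0.002] F [-1.6 -3.3  7. ] M [-0.69  0.28 -0.09] w 10.7 g 60.1 j7 0.60
t 14.90 pos [653.1 -63.1 126.4] head 135.5 tilt [ 0.002 -0.002] F [-1.5 -2.9  6.9] M [-0.73  0.29 -0.09] w 10.8 g 60.2 j7 0.54
t 15.15 pos [653.  -63.1 126.1] head 131.5 tilt [ 0.001 -0.002] F [-2.5 -4.3  8.3] M [-0.73  0.37 -0.11] w 10.9 g 60.3 j7 0.48
t 15.40 pos [652.9 -63.2 125.9] head 127.5 tilt [ 0.001 -0.002] F [-2.7 -3.7  9.5] M [-0.83  0.56 -0.04] w 10.7 g 60.4 j7 0.42
t 15.65 pos [652.9 -63.3 125.8] head 123.5 tilt [ 0.001 -0.003] F [-3.3 -2.9  9.9] M [-0.77  0.66  0.04] w 11.1 g 60.6 j7 0.36
```

```bash
python3 -m pendant '{"linear":[[0,0,-0.0003],[0,0,-0.0003]],"delta_rot":[[0,0,-4],[0,0,-4]],"hand":[0,0]}' >/dev/null; python3 st.py 0.22 &&
python3 -m pendant '{"linear":[[0,0,-0.0002],[0,0,-0.0002]],"delta_rot":[[0,0,-3],[0,0,-3]],"hand":[0,0]}' >/dev/null && python3 st.py 0.2
```

```text
t 15.90 pos [652.8 -63.4 125.7] head 119.5 tilt [ 0.001 -0.003] F [-4.3 -4.4 10.6] M [-0.87  0.84  0.12] w 10.6 g 60.7 j7 0.30
t 16.15 pos [652.7 -63.4 125.5] head 116.5 tilt [ 0.001 -0.003] F [-4.3 -4.9 12. ] M [-0.85  0.94  0.15] w 11.4 g 60.8 j7 0.25
```

```bash
python3 -m pendant '{"linear":[[0,0,-0.0001],[0,0,-0.0001]],"delta_rot":[[0,0,-1.5],[0,0,-1.5]],"hand":[0,0]}' >/dev/null; python3 st.py
python3 -m pendant '{"linear":[[0,0,0],[0,0,0],[0,0,0.057],[0,0,0.057]],"delta_rot":[[0,0,0],[0,0,0],[0,0,0],[0,0,0]],"hand":[0.45,0.45,0.45,0.45]}' >/dev/null; python3 st.py
python3 -m pendant '{"linear":[[-0.1355,-0.0125,0],[-0.1355,-0.0125,0],[-0.1355,-0.0125,0],[-0.1355,-0.0125,0],[-0.1355,-0.0125,0],[-0.1355,-0.0125,0],[-0.1355,-0.0125,0],[-0.1355,-0.0125,0],[-0.1355,-0.0125,0],[-0.1355,-0.0125,0]],"delta_rot":[[0,0,10],[0,0,20],[0,0,30],[0,0,40],[0,0,50],[0,0,60],[0,0,70],[0,0,80],[0,0,90],[0,0,100]],"hand":[0.45,0.45,0.45,0.45,0.45,0.45,0.45,0.45,0.45,0.45]}' >/dev/null; python3 st.py
python3 -m pendant '{"linear":[[0,0,0],[0,0,0]],"delta_rot":[[0,0,1],[0,0,1]],"hand":[0.45,0.45]}' >/dev/null; python3 st.py
```

```text
t 16.40 pos [652.7 -63.4 125.5] head 115.1 tilt [ 0.001 -0.003] F [-4.1 -3.9 12. ] M [-0.92  0.97  0.29] w 10.8 g 60.9 j7 0.23
t 16.90 pos [655.3 -60.9 184.6] head 115.0 tilt [0.008 0.   ] F [ 0.4  0.5 -0.5] M [ 0.06 -0.03 -0.05] w 38.6 g 0.0 j7 0.25
t 18.15 pos [516.7 -73.8 179.7] head -144.7 tilt [-0.001  0.001] F [0.1 0.7 0.6] M [-0.03 -0.01  0.01] w 38.5 g 0.0 j7 1.83
t 18.40 pos [516.8 -74.1 179.9] head -144.2 tilt [-0.001  0.001] F [ 0.2 -0.4 -0.2] M [-0.02  0.05 -0.01] w 38.7 g 0.0 j7 1.84
```

```bash
python3 -m pendant '{"linear":[[0,0,-0.054],[0,0,-0.054],[0,0,-0.054]],"delta_rot":[[0,0,0],[0,0,0],[0,0,0]],"hand":[0.45,0.45,0.45]}' >/dev/null; python3 st.py
python3 -m pendant '{"linear":[[0,0,0],[0,0,0],[0,0,0],[0,0,0]],"delta_rot":[[0,0,0],[0,0,0],[0,0,0],[0,0,0]],"hand":[0,0,0,0]}' >/dev/null; python3 st.py
```

```text
t 18.77 pos [517.7 -73.7 127.4] head -144.1 tilt [0.001 0.   ] F [ 0.4  0.6 -0.2] M [-0.01 -0.04  0.01] w 38.3 g 0.0 j7 1.77
t 19.27 pos [517.8 -73.9 128. ] head -144.1 tilt [ 0.002 -0.   ] F [-2.2  0.8  5.8] M [ 0.21  0.42 -0.04] w 10.8 g 59.7 j7 1.77
```

```bash
python3 -m pendant '{"linear":[[0,0,0.0005],[0,0,0],[0,0,0]],"delta_rot":[[0,0,-6],[0,0,-11],[0,0,-11]],"hand":[0,0,0]}' >/dev/null; python3 st.py 0.3 &&
python3 -m pendant '{"linear":[[0,0,-0.0003],[0,0,-0.0003]],"delta_rot":[[0,0,-4],[0,0,-4]],"hand":[0,0]}' >/dev/null && python3 st.py 0.3 &&
python3 -m pendant '{"linear":[[0,0,-0.0003],[0,0,-0.0003]],"delta_rot":[[0,0,-4],[0,0,-4]],"hand":[0,0]}' >/dev/null && python3 st.py 0.3 &&
python3 -m pendant '{"linear":[[0,0,-0.0003],[0,0,-0.0003]],"delta_rot":[[0,0,-4],[0,0,-4]],"hand":[0,0]}' >/dev/null && python3 st.py 0.17 &&
python3 -m pendant '{"linear":[[0,0,-0.0003],[0,0,-0.0003]],"delta_rot":[[0,0,-4],[0,0,-4]],"hand":[0,0]}' >/dev/null && python3 st.py 0.17 &&
python3 -m pendant '{"linear":[[0,0,-0.0003],[0,0,-0.0003]],"delta_rot":[[0,0,-4],[0,0,-4]],"hand":[0,0]}' >/dev/null && python3 st.py 0.17 &&
python3 -m pendant '{"linear":[[0,0,-0.0003],[0,0,-0.0003]],"delta_rot":[[0,0,-4],[0,0,-4]],"hand":[0,0]}' >/dev/null && python3 st.py 0.17 &&
python3 -m pendant '{"linear":[[0,0,-0.0003],[0,0,-0.0003]],"delta_rot":[[0,0,-4],[0,0,-4]],"hand":[0,0]}' >/dev/null && python3 st.py 0.17
```

```text
t 19.65 pos [517.9 -74.1 127.3] head -155.0 tilt [ 0.002 -0.   ] F [1.  0.8 3.4] M [ 0.11 -0.15 -0.02] w 11.0 g 59.3 j7 1.61
t 19.90 pos [517.9 -74.2 127. ] head -158.9 tilt [ 0.002 -0.   ] F [0.1 0.1 4.6] M [ 0.07 -0.1  -0.09] w 10.8 g 59.8 j7 1.55
t 20.15 pos [517.9 -74.3 126.7] head -163.0 tilt [ 0.002 -0.001] F [0.8 0.2 6.5] M [-0.05 -0.01 -0.07] w 10.7 g 60.0 j7 1.49
t 20.40 pos [518.  -74.4 126.4] head -167.0 tilt [ 0.002 -0.001] F [-0.3 -1.8  6.1] M [-0.07 -0.04 -0.1 ] w 11.1 g 60.0 j7 1.43
t 20.65 pos [518.  -74.5 126.2] head -171.0 tilt [ 0.002 -0.001] F [-0.2 -0.9  6.2] M [-0.1  -0.03 -0.03] w 10.8 g 60.1 j7 1.37
t 20.90 pos [518.  -74.6 125.9] head -175.0 tilt [ 0.002 -0.001] F [ 0.9 -1.4  6.8] M [-0.16 -0.02 -0.09] w 11.0 g 60.1 j7 1.31
t 21.15 pos [518.  -74.7 125.6] head -179.0 tilt [ 0.002 -0.001] F [-0.9 -1.   7.2] M [-0.15 -0.02 -0.11] w 10.9 g 60.1 j7 1.25
t 21.40 pos [518.  -74.8 125.3] head 177.0 tilt [ 0.002 -0.001] F [-0.5 -1.6  7.5] M [-0.32  0.06 -0.08] w 10.7 g 60.2 j7 1.20
```

```bash
python3 -m pendant '{"linear":[[0,0,-0.0003],[0,0,-0.0003]],"delta_rot":[[0,0,-4],[0,0,-4]],"hand":[0,0]}' >/dev/null; python3 st.py 0.2 &&
python3 -m pendant '{"linear":[[0,0,-0.0003],[0,0,-0.0003]],"delta_rot":[[0,0,-4],[0,0,-4]],"hand":[0,0]}' >/dev/null && python3 st.py 0.15 &&
python3 -m pendant '{"linear":[[0,0,-0.0003],[0,0,-0.0003]],"delta_rot":[[0,0,-4],[0,0,-4]],"hand":[0,0]}' >/dev/null && python3 st.py 0.15 &&
python3 -m pendant '{"linear":[[0,0,-0.0003],[0,0,-0.0003]],"delta_rot":[[0,0,-4],[0,0,-4]],"hand":[0,0]}' >/dev/null && python3 st.py 0.15 &&
python3 -m pendant '{"linear":[[0,0,-0.0003],[0,0,-0.0003]],"delta_rot":[[0,0,-4],[0,0,-4]],"hand":[0,0]}' >/dev/null && python3 st.py 0.15 &&
python3 -m pendant '{"linear":[[0,0,-0.0003],[0,0,-0.0003]],"delta_rot":[[0,0,-4],[0,0,-4]],"hand":[0,0]}' >/dev/null && python3 st.py 0.15
```

```text
t 21.65 pos [518.  -74.9 125.1] head 173.0 tilt [ 0.002 -0.001] F [-0.1 -1.5  7.2] M [-0.31  0.06 -0.08] w 11.1 g 60.2 j7 1.14
t 21.90 pos [518.  -75.  124.8] head 169.0 tilt [ 0.002 -0.002] F [-0.9 -1.2  8.4] M [-0.42  0.1  -0.06] w 10.7 g 60.3 j7 1.08
t 22.15 pos [517.9 -75.1 124.5] head 165.0 tilt [ 0.002 -0.002] F [-1.3 -2.   8.6] M [-0.43  0.11 -0.13] w 11.1 g 60.3 j7 1.02
t 22.40 pos [517.9 -75.2 124.3] head 161.0 tilt [ 0.002 -0.002] F [-0.2 -1.7  9.4] M [-0.48  0.26 -0.13] w 11.0 g 60.5 j7 0.96
t 22.65 pos [517.9 -75.3 124.2] head 157.0 tilt [ 0.002 -0.002] F [-2.2 -2.2 10.1] M [-0.55  0.32 -0.09] w 10.8 g 60.7 j7 0.90
t 22.90 pos [517.8 -75.4 124. ] head 153.0 tilt [ 0.002 -0.003] F [-1.7 -2.6 12.2] M [-0.52  0.42  0.07] w 10.9 g 60.9 j7 0.84
```

```bash
python3 -m pendant '{"linear":[[0,0,-0.0002],[0,0,-0.0002]],"delta_rot":[[0,0,-3],[0,0,-3]],"hand":[0,0]}' >/dev/null; python3 st.py 0.2 
python3 -m pendant '{"linear":[[0,0,0]],"delta_rot":[[0,0,0]],"hand":[0]}' >/dev/null; python3 st.py 0.2
```

```text
t 23.15 pos [517.8 -75.4 123.9] head 150.1 tilt [ 0.002 -0.003] F [-2.5 -2.9 12.9] M [-0.64  0.61  0.14] w 10.9 g 61.0 j7 0.79
t 23.27 pos [517.8 -75.4 123.9] head 150.1 tilt [ 0.002 -0.003] F [-2.1 -2.1 13.5] M [-0.6   0.55  0.12] w 10.6 g 61.0 j7 0.79
```

```bash
python3 -m pendant '{"linear":[[0,0,-0.0003],[0,0,-0.0003]],"delta_rot":[[0,0,-4],[0,0,-4]],"hand":[0,0]}' >/dev/null; python3 st.py
python3 -m pendant '{"linear":[[0,0,0],[0,0,0],[0,0,0.057],[0,0,0.057]],"delta_rot":[[0,0,0],[0,0,0],[0,0,0],[0,0,0]],"hand":[0.45,0.45,0.45,0.45]}' >/dev/null; python3 st.py
python3 -m pendant '{"linear":[[0.0745,-0.0605,0],[0.0745,-0.0605,0],[0.0745,-0.0605,0],[0.0745,-0.0605,0],[0.0745,-0.0605,0],[0.0745,-0.0605,0],[0.0745,-0.0605,0],[0.0745,-0.0605,0],[0.0745,-0.0605,0],[0.0745,-0.0605,0]],"delta_rot":[[0,0,-10],[0,0,-20],[0,0,-30],[0,0,-40],[0,0,-50],[0,0,-60],[0,0,-70],[0,0,-80],[0,0,-90],[0,0,-100]],"hand":[0.45,0.45,0.45,0.45,0.45,0.45,0.45,0.45,0.45,0.45]}' >/dev/null; python3 st.py
python3 -m pendant '{"linear":[[0,0,0],[0,0,0],[0,0,0]],"delta_rot":[[0,0,-9],[0,0,-13],[0,0,-13]],"hand":[0.45,0.45,0.45]}' >/dev/null; python3 st.py
```

```text
t 23.52 pos [517.8 -75.5 123.8] head 146.1 tilt [ 0.002 -0.003] F [-3.3 -2.6 13.8] M [-0.64  0.7   0.21] w 11.0 g 61.3 j7 0.74
t 24.02 pos [519.4 -74.  182. ] head 146.0 tilt [ 0.007 -0.001] F [ 0.2 -0.1 -0.8] M [-0.04 -0.06 -0.03] w 38.9 g 0.0 j7 0.79
t 25.27 pos [ 590.8 -134.6  177.5] head 45.7 tilt [-0.002  0.   ] F [-0.3  0.5  0.6] M [ 0.03 -0.02  0.05] w 38.6 g 0.0 j7 -0.67
t 25.65 pos [ 590.9 -134.5  177.7] head 33.0 tilt [-0.002 -0.   ] F [-0.3 -0.4  0.6] M [ 0.   -0.01  0.  ] w 38.4 g 0.0 j7 -0.87
```

```bash
python3 -m pendant '{"linear":[[0,0,-0.056],[0,0,-0.056],[0,0,-0.056]],"delta_rot":[[0,0,0],[0,0,0],[0,0,0]],"hand":[0.45,0.45,0.45]}' >/dev/null; python3 st.py
python3 -m pendant '{"linear":[[0,0,0],[0,0,0],[0,0,0],[0,0,0],[0,0,0]],"delta_rot":[[0,0,0],[0,0,0],[0,0,0],[0,0,0],[0,0,0]],"hand":[0,0,0,0,0]}' >/dev/null; python3 st.py 
python3 -m pendant '{"linear":[[0,0,-0.0003],[0,0,-0.0006],[0,0,-0.0006]],"delta_rot":[[0,0,-4.5],[0,0,-9],[0,0,-9]],"hand":[0,0,0]}' >/dev/null && python3 st.py 1.6 &&
python3 -m pendant '{"linear":[[0,0,-0.0003],[0,0,-0.0006],[0,0,-0.0006]],"delta_rot":[[0,0,-4.5],[0,0,-9],[0,0,-9]],"hand":[0,0,0]}' >/dev/null && python3 st.py 1.6
```

```text
t 26.02 pos [ 592.  -134.8  123.7] head 33.0 tilt [ 0. -0.] F [ 0.4  0.  -0.4] M [-0.01 -0.07 -0.02] w 38.5 g 0.0 j7 -0.87
t 26.65 pos [ 592.4 -134.6  124.9] head 33.0 tilt [ 0.002 -0.001] F [-2.   0.5  6.4] M [0.19 0.35 0.21] w 10.7 g 59.2 j7 -0.87
t 27.02 pos [ 592.6 -134.9  124.6] head 24.0 tilt [ 0.003 -0.001] F [-2.1 -0.2  8.1] M [0.04 0.53 0.47] w 10.5 g 59.9 j7 -1.01
t 27.40 pos [ 592.7 -135.2  124.3] head 15.1 tilt [ 0.003 -0.002] F [-2.9 -0.7  9.3] M [-0.14  0.58  0.67] w 10.7 g 61.3 j7 -1.14
```

```bash
python3 -m pendant '{"linear":[[0,0,-0.0003],[0,0,-0.0006],[0,0,-0.0006]],"delta_rot":[[0,0,-4.5],[0,0,-9],[0,0,-9]],"hand":[0,0,0]}' >/dev/null && python3 st.py 1.6 &&
python3 -m pendant '{"linear":[[0,0,-0.0003],[0,0,-0.0006],[0,0,-0.0006]],"delta_rot":[[0,0,-4.5],[0,0,-9],[0,0,-9]],"hand":[0,0,0]}' >/dev/null && python3 st.py 1.6 &&
python3 -m pendant '{"linear":[[0,0,-0.0003],[0,0,-0.0006],[0,0,-0.0006]],"delta_rot":[[0,0,-5],[0,0,-10],[0,0,-10]],"hand":[0,0,0]}' >/dev/null && python3 st.py 1.6
```

```text
t 27.77 pos [ 592.8 -135.5  124. ] head 6.1 tilt [ 0.003 -0.002] F [-2.9 -1.1 10.9] M [-0.22  0.69  0.88] w 10.7 g 64.0 j7 -1.27
t 28.15 pos [ 592.9 -135.8  123.7] head -2.8 tilt [ 0.004 -0.003] F [-3.  -1.2 12.7] M [-0.35  0.86  1.14] w 11.1 g 69.7 j7 -1.40
t 28.52 pos [ 592.8 -136.2  123.4] head -12.9 tilt [ 0.004 -0.003] F [-4.3 -1.8 14.7] M [-0.54  1.01  1.13] w 11.1 g 68.6 j7 -1.55
```

```bash
python3 -m pendant '{"linear":[[0,0,0],[0,0,0],[0,0,0.057],[0,0,0.057],[-0.06,-0.1,0.12],[-0.06,-0.1,0.12],[-0.06,-0.1,0.12],[-0.06,-0.1,0.12]],"delta_rot":[[0,0,0],[0,0,0],[0,0,0],[0,0,0],[0,0,0],[0,0,0],[0,0,0],[0,0,0]],"hand":[0.45,0.45,0.45,0.45,0.45,0.45,0.45,0.45]}' >/dev/null; python3 st.py
cat > meas.py <<'E'
from h import *
import sys
C={"A":(652.7,-62.5),"B":(591.4,-135.3),"C":(578.1,-1.5),"D":(517.6,-74.7)}
for n in("top","scene"):
    im,d=arm.get_image(n);P=cloud(n,d);cv2.imwrite(f"pics/{n}_{sys.argv[1]}.png",im[:,:,::-1])
    for k,c in C.items():
        off=np.array([-2.8,-1.0] if n=="top" else [2.8,1.0])
        m=(np.hypot(P[...,0]-c[0]-off[0],P[...,1]-c[1]-off[1])<26)&(P[...,2]>(112 if n=="top" else 98))&(P[...,2]<135)&(d>0)
        if m.sum()<15: print(n,k,"few",m.sum());continue
        q=P[m][:,:2].astype(np.float32);r=cv2.minAreaRect(q);b=cv2.boxPoints(r);e=[b[1]-b[0],b[2]-b[1]];e=max(e,key=np.linalg.norm)
        ev,V=np.linalg.eigh(np.cov(q.T))
        print(n,k,m.sum(),"rect %.1f"%(np.degrees(np.arctan2(e[1],e[0]))%180),"pca %.1f"%(np.degrees(np.arctan2(V[1,1],V[0,1]))%180),np.round(r[1],1),np.round(P[m][:,2].max(),1))
E
python3 meas.py r2b
```

```text
t 29.52 pos [ 531.3 -234.8  239.6] head -13.1 tilt [0.    0.001] F [ 0.3  0.3 -0.5] M [ 0.04 -0.02  0.01] w 38.0 g 0.0 j7 -1.37
top A 64 rect 113.2 pca 114.6 [12.8 36.8] 130.5
top B 58 rect 171.6 pca 173.5 [11.5 34.7] 126.8
top C 63 rect 81.7 pca 81.7 [34.8 12.3] 130.7
top D 59 rect 145.3 pca 146.1 [12.  35.1] 127.3
scene A 158 rect 114.2 pca 113.0 [13.5 36.9] 126.1
scene B 103 rect 172.7 pca 173.4 [11.9 37.2] 125.7
scene C 167 rect 81.4 pca 80.5 [35.9 15.8] 127.2
scene D 108 rect 144.4 pca 143.3 [12.1 35.7] 124.2
```

```bash
python3 -m pendant '{"linear":[[0.06,0.1,-0.063],[0.06,0.1,-0.063],[0.06,0.1,-0.063],[0.06,0.1,-0.063],[0.06,0.1,-0.12],[0.06,0.1,-0.12],[0.06,0.1,-0.12],[0.06,0.1,-0.12]],"delta_rot":[[0,0,4],[0,0,4],[0,0,4],[0,0,4],[0,0,4],[0,0,4],[0,0,4],[0,0,4]],"hand":[0.45,0.45,0.45,0.45,0.45,0.45,0.45,0.45]}' >/dev/null; python3 st.py
python3 -m pendant '{"linear":[[0,0,0],[0,0,0],[0,0,0],[0,0,0],[0,0,0]],"delta_rot":[[0,0,0],[0,0,0],[0,0,0],[0,0,0],[0,0,0]],"hand":[0,0,0,0,0]}' >/dev/null; python3 st.py 
python3 -m pendant '{"linear":[[0,0,-0.0003],[0,0,-0.0003]],"delta_rot":[[0,0,-4],[0,0,-4]],"hand":[0,0]}' >/dev/null && python3 st.py 1.6
```

```text
t 30.62 pos [ 592.8 -135.5  122.3] head -9.1 tilt [ 0.004 -0.001] F [ 0.4  1.1 -0.2] M [ 0.01 -0.07 -0.02] w 38.4 g 0.0 j7 -1.49
t 31.25 pos [ 592.1 -135.9  121.5] head -9.0 tilt [ 0.002 -0.002] F [-1.6 -1.7  6.1] M [-0.35  0.33  0.25] w 11.0 g 59.7 j7 -1.49
t 31.50 pos [ 592.1 -135.9  121.4] head -12.9 tilt [ 0.002 -0.003] F [-3.2 -2.7  7.6] M [-0.51  0.53  1.13] w 11.1 g 68.5 j7 -1.55
```

```bash
python3 -m pendant '{"linear":[[0,0,-0.0002],[0,0,-0.0002]],"delta_rot":[[0,0,-3],[0,0,-3]],"hand":[0,0]}' >/dev/null && python3 st.py 1.6
python3 -m pendant '{"linear":[[0,0,-0.0002],[0,0,-0.0002]],"delta_rot":[[0,0,-2],[0,0,-2]],"hand":[0,0]}' >/dev/null && python3 st.py 1.6
```

```text
t 31.75 pos [ 592.1 -136.   121.3] head -15.8 tilt [ 0.002 -0.003] F [-3.7 -2.8  8.2] M [-0.55  0.56  1.36] w 10.7 g 73.3 j7 -1.59
t 32.00 pos [ 592.1 -136.1  121.3] head -17.8 tilt [ 0.002 -0.003] F [-4.6 -3.2 10.2] M [-0.56  0.64  1.34] w 11.2 g 73.4 j7 -1.62
```

```bash
python3 -m pendant '{"linear":[[0,0,0],[0,0,0],[0,0,0.057],[0,0,0.12],[-0.013,0.05,0.12],[-0.013,0.1,0.12],[-0.013,0.16,0.12],[-0.013,0.214,0.12],[-0.013,0.214,0.12]],"delta_rot":[[0,0,0],[0,0,0],[0,0,0],[0,0,10],[0,0,20],[0,0,30],[0,0,40],[0,0,50],[0,0,60]],"hand":[0.45,0.45,0.45,0.45,0.45,0.45,0.45,0.45,0.45]}' >/dev/null; python3 st.py
python3 meas.py r2b2
```

```text
t 33.12 pos [577.6  85.9 239. ] head 42.8 tilt [-0.001  0.003] F [-0.4 -1.1 -0.5] M [-0.04  0.03 -0.03] w 38.1 g 0.0 j7 -1.07
top A 64 rect 116.8 pca 116.5 [12.2 36.5] 129.7
top B 59 rect 167.9 pca 168.3 [11.5 35.6] 127.7
top C 64 rect 81.8 pca 81.1 [35.  12.4] 129.2
top D 59 rect 145.3 pca 145.9 [12.  35.4] 126.8
scene A 157 rect 117.2 pca 113.8 [12.8 36.4] 124.7
scene B 99 rect 168.4 pca 167.9 [12. 36.] 124.8
scene C 168 rect 81.4 pca 81.0 [36.  14.5] 127.2
scene D 110 rect 146.3 pca 143.9 [12.5 37.5] 126.1
```

```bash
python3 -m pendant '{"linear":[[0,-0.0805,-0.03],[0,-0.0805,-0.06],[0,-0.0805,-0.06],[0,-0.0805,-0.06],[0,-0.0805,-0.1175],[0,-0.0805,-0.1175],[0,-0.0805,-0.1175],[0,-0.0805,-0.1175]],"delta_rot":[[0,0,10],[0,0,20],[0,0,30],[0,0,38.7],[0,0,38.7],[0,0,38.7],[0,0,38.7],[0,0,38.7]],"hand":[0.45,0.45,0.45,0.45,0.45,0.45,0.45,0.45]}' >/dev/null; python3 st.py
python3 -m pendant '{"linear":[[0,0,0],[0,0,0],[0,0,0],[0,0,0],[0,0,0]],"delta_rot":[[0,0,0],[0,0,0],[0,0,0],[0,0,0],[0,0,0]],"hand":[0,0,0,0,0]}' >/dev/null; python3 st.py
```

```text
t 34.23 pos [579.9  -1.3 123.8] head 80.6 tilt [ 0.003 -0.   ] F [0.5 0.2 1.1] M [-0.   -0.01  0.02] w 38.5 g 0.0 j7 -0.35
t 34.85 pos [577.8  -0.9 123.1] head 80.7 tilt [-0.001 -0.001] F [-5.8 -0.3  9.2] M [0.04 1.2  0.36] w 11.1 g 58.5 j7 -0.35
```

```bash
python3 -m pendant '{"linear":[[-0.001,0,-0.0003],[-0.001,0,-0.0007],[-0.001,0,-0.0007]],"delta_rot":[[0,0,-5],[0,0,-10],[0,0,-10]],"hand":[0,0,0]}' >/dev/null && python3 st.py 1.7 &&
python3 -m pendant '{"linear":[[0,0,-0.0003],[0,0,-0.0007],[0,0,-0.0007]],"delta_rot":[[0,0,-5],[0,0,-10],[0,0,-10]],"hand":[0,0,0]}' >/dev/null && python3 st.py 1.7 &&
python3 -m pendant '{"linear":[[0,0,-0.0003],[0,0,-0.0007],[0,0,-0.0007]],"delta_rot":[[0,0,-5],[0,0,-10],[0,0,-10]],"hand":[0,0,0]}' >/dev/null && python3 st.py 1.7 &&
python3 -m pendant '{"linear":[[0,0,-0.0003],[0,0,-0.0007],[0,0,-0.0007]],"delta_rot":[[0,0,-5],[0,0,-10],[0,0,-10]],"hand":[0,0,0]}' >/dev/null && python3 st.py 1.7 &&
python3 -m pendant '{"linear":[[0,0,-0.0003],[0,0,-0.0004],[0,0,-0.0004]],"delta_rot":[[0,0,-4],[0,0,-6],[0,0,-6]],"hand":[0,0,0]}' >/dev/null && python3 st.py 1.7
```

```text
t 35.23 pos [577.6  -0.9 122.8] head 70.7 tilt [ 0.001 -0.001] F [-3.4 -0.7  8.8] M [-0.02  0.84  0.45] w 11.0 g 59.3 j7 -0.50
t 35.60 pos [577.7  -0.9 122.4] head 60.8 tilt [ 0.001 -0.001] F [-5.6  0.2 11.8] M [-0.08  1.13  0.78] w 11.2 g 62.9 j7 -0.65
t 35.98 pos [577.6  -0.9 122.1] head 50.8 tilt [ 0.001 -0.001] F [-6.2 -0.4 14.7] M [-0.07  1.31  0.85] w 11.0 g 65.3 j7 -0.79
t 36.35 pos [577.7  -0.8 121.8] head 40.9 tilt [ 0.001 -0.001] F [-6.8 -1.3 17.1] M [-0.17  1.53  1.2 ] w 11.4 g 72.8 j7 -0.94
t 36.73 pos [577.6  -0.8 121.6] head 35.0 tilt [ 0.001 -0.001] F [-8.1 -0.7 18.5] M [-0.18  1.69  1.35] w 11.0 g 77.1 j7 -1.03
```

```bash
python3 -m pendant '{"linear":[[0,0,-0.0002],[0,0,-0.0002]],"delta_rot":[[0,0,-3.5],[0,0,-3.5]],"hand":[0,0]}' >/dev/null && python3 st.py 1.7
python3 -m pendant '{"linear":[[0,0,0],[0,0,0],[0,0,0.057],[0,0.04,0.12],[0,0.09,0.12],[0,0.09,0.12],[0,0.09,0.12]],"delta_rot":[[0,0,0],[0,0,0],[0,0,0],[0,0,10],[0,0,20],[0,0,30],[0,0,40]],"hand":[0.45,0.45,0.45,0.45,0.45,0.45,0.45]}' >/dev/null; python3 st.py
python3 meas.py r2c
```

```text
t 36.98 pos [577.6  -0.8 121.5] head 31.4 tilt [ 0.001 -0.001] F [-8.4  0.3 19.6] M [-0.18  1.76  1.23] w 11.1 g 74.5 j7 -1.08
t 37.85 pos [577.4  89.7 238.3] head 71.6 tilt [0. 0.] F [ 0.8  0.2 -0.3] M [-0.09  0.01  0.03] w 38.4 g 0.0 j7 -0.60
top A 63 rect 114.8 pca 115.3 [12.2 36.2] 131.8
top B 58 rect 168.6 pca 168.0 [11.9 36.1] 127.6
top C 59 rect 37.2 pca 36.3 [34.2 12. ] 127.5
top D 59 rect 145.8 pca 146.0 [12.1 35.2] 127.6
scene A 159 rect 115.5 pca 113.6 [13.1 35.8] 126.8
scene B 100 rect 168.3 pca 168.0 [12.  37.1] 125.0
scene C 149 rect 38.9 pca 40.3 [34.9 12.9] 124.6
scene D 109 rect 144.8 pca 143.4 [12.3 37.5] 124.2
```

```bash
python3 -m pendant '{"linear":[[0.0755,-0.1515,0],[0.0755,-0.1515,0],[0.0755,-0.1515,0],[0.0755,-0.1515,-0.06],[0.0755,-0.1515,-0.06],[0.0755,-0.1515,-0.1175],[0.0755,-0.1515,-0.1175],[0.0755,-0.1515,-0.1175],[0.0755,-0.1515,-0.1175]],"delta_rot":[[0,0,10],[0,0,20],[0,0,30],[0,0,40],[0,0,43.6],[0,0,43.6],[0,0,43.6],[0,0,43.6],[0,0,43.6]],"hand":[0.45,0.45,0.45,0.45,0.45,0.45,0.45,0.45,0.45]}' >/dev/null; python3 st.py
python3 -m pendant '{"linear":[[0,0,0],[0,0,0],[0,0,0],[0,0,0],[0,0,0]],"delta_rot":[[0,0,0],[0,0,0],[0,0,0],[0,0,0],[0,0,0]],"hand":[0,0,0,0,0]}' >/dev/null; python3 st.py
```

```text
t 39.08 pos [654.5 -62.7 123.3] head 114.7 tilt [ 0.004 -0.   ] F [-0.3 -0.   0.3] M [ 0.02  0.05 -0.01] w 38.5 g 0.0 j7 0.33
t 39.70 pos [652.6 -63.4 122.5] head 114.8 tilt [-0.001 -0.001] F [-4.5 -1.6  8.3] M [-0.21  1.    0.26] w 10.6 g 59.0 j7 0.33
```

Turn to about 65.5 (−49.3).

```bash
python3 -m pendant '{"linear":[[-0.0005,-0.0005,0],[-0.0005,-0.0005,-0.0005],[-0.0005,-0.0005,-0.0005]],"delta_rot":[[0,0,-5],[0,0,-10],[0,0,-10]],"hand":[0,0,0]}' >/dev/null && python3 st.py 1.7 &&
python3 -m pendant '{"linear":[[0,0,-0.0003],[0,0,-0.0005],[0,0,-0.0005]],"delta_rot":[[0,0,-5],[0,0,-10],[0,0,-10]],"hand":[0,0,0]}' >/dev/null && python3 st.py 1.7 &&
python3 -m pendant '{"linear":[[0,0,-0.0003],[0,0,-0.0005],[0,0,-0.0005]],"delta_rot":[[0,0,-5],[0,0,-10],[0,0,-10]],"hand":[0,0,0]}' >/dev/null && python3 st.py 1.7 &&
python3 -m pendant '{"linear":[[0,0,-0.0003],[0,0,-0.0005],[0,0,-0.0005]],"delta_rot":[[0,0,-5],[0,0,-10],[0,0,-10]],"hand":[0,0,0]}' >/dev/null && python3 st.py 1.7 &&
python3 -m pendant '{"linear":[[0,0,-0.0003],[0,0,-0.0005],[0,0,-0.0005]],"delta_rot":[[0,0,-5],[0,0,-9.3],[0,0,-9.3]],"hand":[0,0,0]}' >/dev/null && python3 st.py 1.7
python3 -m pendant '{"linear":[[0,0,0],[0,0,0],[0,0,0.057],[-0.04,-0.04,0.12],[-0.06,-0.16,0.12],[-0.06,-0.16,0.12],[-0.06,-0.16,0.12]],"delta_rot":[[0,0,0],[0,0,0],[0,0,0],[0,0,10],[0,0,20],[0,0,30],[0,0,40]],"hand":[0.45,0.45,0.45,0.45,0.45,0.45,0.45]}' >/dev/null; python3 st.py
python3 meas.py r2a
```

```text
t 40.08 pos [652.3 -63.5 122.1] head 104.8 tilt [-0.    -0.001] F [-4.5 -0.9  8.1] M [-0.1   1.    0.42] w 11.0 g 59.4 j7 0.18
t 40.45 pos [652.1 -63.5 121.8] head 94.8 tilt [-0.001 -0.002] F [-6. -1. 10.] M [-0.19  1.26  0.66] w 10.9 g 60.6 j7 0.03
t 40.83 pos [651.8 -63.5 121.4] head 84.9 tilt [-0.001 -0.002] F [-7.1 -0.9 11.6] M [-0.19  1.51  0.87] w 11.0 g 62.6 j7 -0.12
t 41.20 pos [651.5 -63.5 121.2] head 74.9 tilt [-0.002 -0.002] F [-8.9 -0.4 13.8] M [-0.17  1.83  1.1 ] w 11.0 g 67.3 j7 -0.26
t 41.58 pos [651.3 -63.4 120.8] head 65.7 tilt [-0.003 -0.002] F [-9.6 -0.5 15.9] M [-0.24  2.11  1.31] w 11.2 g 71.4 j7 -0.40
t 42.45 pos [ 590.8 -230.1  239. ] head 105.3 tilt [ 0.001 -0.003] F [ 0.5  0.9 -0.4] M [ 0.05 -0.04  0.02] w 38.8 g 0.0 j7 0.52
top A 59 rect 73.5 pca 72.3 [35.1 12. ] 127.0
top B 61 rect 168.3 pca 168.1 [11.9 36.6] 128.3
top C 57 rect 36.8 pca 35.2 [35.4 11.6] 127.5
top D 59 rect 145.9 pca 145.9 [11.9 35.5] 127.7
scene A 167 rect 67.9 pca 72.5 [33.6 14.3] 123.4
scene B 99 rect 168.3 pca 168.0 [12.  35.5] 125.6
scene C 150 rect 37.8 pca 39.4 [35.5 13.3] 124.8
scene D 106 rect 145.7 pca 143.1 [12.2 36.1] 124.9
```

```bash
python3 -m pendant '{"linear":[[-0.075,0.148,0],[-0.075,0.148,0],[-0.075,0.148,0],[-0.075,0.148,-0.06],[-0.075,0.148,-0.06],[-0.075,0.148,-0.1185],[-0.075,0.148,-0.1185],[-0.075,0.148,-0.1185],[-0.075,0.148,-0.1185]],"delta_rot":[[0,0,10],[0,0,20],[0,0,30],[0,0,39.9],[0,0,39.9],[0,0,39.9],[0,0,39.9],[0,0,39.9],[0,0,39.9]],"hand":[0.45,0.45,0.45,0.45,0.45,0.45,0.45,0.45,0.45]}' >/dev/null; python3 st.py
python3 -m pendant '{"linear":[[0,0,0],[0,0,0],[0,0,0],[0,0,0],[0,0,0]],"delta_rot":[[0,0,0],[0,0,0],[0,0,0],[0,0,0],[0,0,0]],"hand":[0,0,0,0,0]}' >/dev/null; python3 st.py
```

```text
t 43.67 pos [519.3 -75.3 122.3] head 145.3 tilt [ 0.004 -0.001] F [-0.4  0.7  0.2] M [-0.04 -0.01 -0.02] w 38.5 g 0.0 j7 0.85
t 44.30 pos [518.1 -75.7 121.2] head 145.4 tilt [ 0.001 -0.001] F [-1.8 -0.6  8.7] M [-0.18  0.41  0.29] w 11.1 g 59.1 j7 0.85
```

Turn to about 94 (−51).

```bash
python3 -m pendant '{"linear":[[0,0,0],[0,0,-0.0005],[0,0,-0.0005]],"delta_rot":[[0,0,-5],[0,0,-10],[0,0,-10]],"hand":[0,0,0]}' >/dev/null && python3 st.py 1.7 &&
python3 -m pendant '{"linear":[[0,0,-0.0003],[0,0,-0.0005],[0,0,-0.0005]],"delta_rot":[[0,0,-5],[0,0,-10],[0,0,-10]],"hand":[0,0,0]}' >/dev/null && python3 st.py 1.7 &&
python3 -m pendant '{"linear":[[0,0,-0.0003],[0,0,-0.0005],[0,0,-0.0005]],"delta_rot":[[0,0,-5],[0,0,-10],[0,0,-10]],"hand":[0,0,0]}' >/dev/null && python3 st.py 1.7 &&
python3 -m pendant '{"linear":[[0,0,-0.0003],[0,0,-0.0005],[0,0,-0.0005]],"delta_rot":[[0,0,-5],[0,0,-10],[0,0,-10]],"hand":[0,0,0]}' >/dev/null && python3 st.py 1.7 &&
python3 -m pendant '{"linear":[[0,0,-0.0003],[0,0,-0.0005],[0,0,-0.0005]],"delta_rot":[[0,0,-5],[0,0,-10.5],[0,0,-10.5]],"hand":[0,0,0]}' >/dev/null && python3 st.py 1.7
python3 -m pendant '{"linear":[[0,0,0],[0,0,0],[0,0,0.057],[0,-0.04,0.12],[0.06,-0.14,0.12],[0.06,-0.14,0.12],[0.06,-0.14,0.12]],"delta_rot":[[0,0,0],[0,0,0],[0,0,0],[0,0,0],[0,0,0],[0,0,0],[0,0,0]],"hand":[0.45,0.45,0.45,0.45,0.45,0.45,0.45]}' >/dev/null; python3 st.py
python3 meas.py r2d
```

```text
t 44.67 pos [517.9 -75.9 120.8] head 135.4 tilt [ 0.001 -0.002] F [-3.1 -1.6  9.2] M [-0.34  0.63  0.4 ] w 11.1 g 59.7 j7 0.71
t 45.05 pos [517.7 -76.1 120.5] head 125.4 tilt [ 0.001 -0.002] F [-3.7 -2.5 11.4] M [-0.49  0.92  0.66] w 11.1 g 61.8 j7 0.56
t 45.42 pos [517.5 -76.2 120.2] head 115.5 tilt [ 0.    -0.003] F [-4.6 -2.5 13.5] M [-0.58  1.19  0.82] w 10.9 g 63.7 j7 0.41
t 45.80 pos [517.2 -76.3 119.9] head 105.5 tilt [-0.    -0.003] F [-6.4 -2.8 15.8] M [-0.63  1.42  1.08] w 10.7 g 67.7 j7 0.26
t 46.17 pos [517.  -76.4 119.6] head 95.1 tilt [-0.001 -0.003] F [-9.1 -2.9 17.7] M [-0.7   1.72  1.36] w 10.9 g 75.3 j7 0.11
t 47.05 pos [ 578.2 -220.5  237.2] head 94.4 tilt [ 0.001 -0.002] F [-0.8  1.8 -0.7] M [0.05 0.02 0.  ] w 38.4 g 0.0 j7 0.37
top A 61 rect 73.2 pca 72.5 [35.6 11.4] 129.2
top B 59 rect 167.1 pca 168.2 [12.  35.8] 127.4
top C 58 rect 37.2 pca 35.5 [35.1 11.5] 126.8
top D 59 rect 100.7 pca 101.1 [11.8 34.7] 123.9
scene A 166 rect 70.8 pca 72.9 [33.9 13.8] 123.9
scene B 98 rect 168.3 pca 167.9 [12.  36.3] 123.9
scene C 146 rect 36.6 pca 39.6 [36.2 14.4] 123.9
scene D 142 rect 95.1 pca 99.7 [15.4 36.2] 123.6
```

```bash
python3 -m pendant '{"linear":[[0,0,0.02],[0,0,0.02],[0,0,0.02]],"delta_rot":[[0,0,0],[0,0,0],[0,0,0]],"hand":[0.45,0.45,0.45]}' | tail -3
python3 - <<'E'
from station import arm
print(arm.job_done())
E
```

```text
contact_force: [-0.4, 0.7, 0.2]
width: 38.6
grip_force: 0.0
the job is handed in; nothing more can be done
None
```

All four wing nuts were snugged about 15° past first contact, then turned about 43–46° more, in crisscross order in both rounds. The gripper slipped on the first nut in round 2, so I regripped it and finished its turn. I handed the job in at about 47.5 s and no verdict came back.

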